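Refit the sprung filter lid of a jeweller's bench dust extractor

ROBOT

A 7-joint arm with a two-finger parallel gripper is mounted at the origin on the work surface. World frame = base frame: x ahead of the robot, y to its left, z up, the work surface at z = 0. Lengths are in m, angles in rad, forces in N, time in s.
With the tool pointing down it reaches from about 0.4 to 0.85 m from the base axis. Payload 10.4 kg.
Tool frame: the origin (TCP) lies at the very end of the fingers, on their centre line; the grasp point (between the pads) lies 19 mm behind it; z points along the fingers, y is the direction in which the jaws open and shut (so a half turn about z gives the same grasp; the last joint's range is limited). The gripper opens to 85 mm and grips with 20 to 120 N. Pads are 22 mm wide; open, the fingers measure 114 mm over their backs; the gripper's body (76 mm by 85 mm) begins 54 mm behind the grasp point. The pads swing forward as they close: fully open they stand 13 mm farther back than shut.
Start: joints at [1.256, 0.332, -0.065, 1.46, 0.022, 1.35, -0.088], TCP at [0.18, -0.599, 0.231] pointing down, gripper open.
Joint ranges: [-2.6, 2.6], [-0.5, 2.12], [-1.47, 1.34], [0.16, 2.42], [-1.27, 4.41], [0.06, 2.06], [-2.6, 2.6]. Speed limits (rad/s): [2.22, 2.22, 2.79, 2.79, 3.14, 3.14, 3.14].

INTERFACE

Orientations are given as a unit quaternion [w, x, y, z].
In Python, from plant import manip, effector, solver, cams, order, readout gives the robot as it stands. The module is installed in compiled form; this text tells all that it offers. Calls block until the motion is done:
- manip.move_ptp(position, orientation): joint-space move of the TCP to a pose.
- manip.move_l(position, orientation=None, rate=0.15): straight line of the TCP; orientation=None keeps the orientation; rate is the mean speed in m/s.
- manip.move_j(angles): joint-space move.
- effector.move_gripper(opening): opening from 0.0 (shut) to 1.0 (fully open); the grip force is fixed at half the most; returns when the fingers have stopped.
- manip.hold(seconds).
- solver.solve_ik(position, orientation): joint angles nearest the present ones, or None.
- cams.read_camera(name): name is "scene" or "top" or "wrist"; returns (picture, depth): 400x640x3 uint8, red, green, blue; 400x640 float32, m along the optical axis (not along the pixel's ray), 0 where there is no reading.
- cams.camera_info(name): a dict with "camera_matrix" (3x3 intrinsics, pixels), "k1" (the pictures are not rectified: a ray, as slopes to the right and down, at radius r is drawn at 1 + k1 r^2 times it, then the intrinsics apply), "rvec" (rotation vector, rad) and "tvec" (3), from world to camera coordinates, as OpenCV has them. Camera axes: x right, y down, z forward; pixel columns grow to the right and rows downward; lengths in m; the calibration is good to about 2 mm. A picture is of the moment at which its call begins: read the wrist's pose just before it. camera_info takes no time and is no camera call; for the wrist camera it gives the pose at the moment of the call.
A pose or a line that the arm cannot do raises manip.Unreachable and nothing moves.
- order.hand_in(): hands the job in, once; it reports no verdict.
Readings, each from a call of its own:
- readout.current_time_s(): time.
- readout.current_qpos(): joint angles.
- readout.current_qvel(): joint speeds.
- readout.current_effort(): joint torques, N m.
- readout.current_tcp_pos(): TCP position.
- readout.current_orientation(): TCP orientation.
- readout.current_wrist_force(): force on the tool from outside, world axes, zero at the start.
- readout.current_torque(): the same for the moment, N m.
- readout.current_width(): opening from 0.0 (shut) to 1.0 (fully open).
Only numpy, scipy, OpenCV 4.12 (cv2) and the standard library are available. Lean on these libraries where they do the work, as an engineer would, in place of code of your own. Each camera call takes 0.05 s, during which the arm holds its last target.

TASK

Put the loose metal lid back on the dust extractor: hold it tilted, hook its thin lip under the ledge, push it in against the spring strip hidden there, swing the other end down past the catch, and let the lid ease back so that it lies flat, held under both the ledge and the catch. Work gently by feel and force nothing; leave the other things on the bench where they are, and let go at the end.

Things in the scene. Friction and masses are not known exactly. Their poses are not given: they have to be found in the camera images.
- lid_grip (a point): Centre of the loose lid's fin handle; the lid starts flat on the bench, fin up. Lid axes: x from lip end to far end, y across, z up out of its top. The fin is a flat upright plate 12 mm thick (x), 50 long (y), 34 tall; this point is half-way up it, 17 mm above the lid's top face, 23 mm above its underside. Whole lid 0.2 to 0.4 kg.
- lid_lip (a point): Middle of the lower edge of the lip's tip (lid axes), 83 mm towards -x and 23 mm below lid_grip. The lid is bare aluminium, 150 mm long overall, 110 wide, 6 thick; its -x end is a thinner, narrower lip 18 mm long, 90 wide, 4 thick, flush with the underside.
- lid_far (a point): Middle of the lower edge of the lid's plain far end, 110 mm wide (lid axes): 67 mm towards +x and 23 mm below lid_grip.
- extractor: Dust extractor: grey box 250 (x) x 180 (y) x 80 mm tall, fixed; origin at the centre of its underside, z up, ledge at its -x end. On top is a dark steel lid frame round a pleated filter. The frame (ledge, strip, walls, catch) is clamped in slots, up to 20 mm either way along x from its nominal place: no reading shows this shift, it must be felt or seen. Over 25 N on the extractor is too much.
- seat (a point): Nominal (unshifted) place of the middle of the seated lid's underside (extractor axes): extractor x = y = 0, z = 88 mm, on two level rubber gasket strips (5 N/mm, 3 mm give). Side walls stand at y = +-58 mm (3 mm play each side of the lid), up to 8 mm above the seat. Seated, the lip's tip is 75 mm towards -x of here, the far end 75 mm towards +x; both move with the frame's shift.
- ledge (a point): Nominal place of the middle of the ledge's lower front edge (extractor axes): 66 mm towards -x of the seat point, 11.5 mm above the seat. The ledge is a bar across the frame, 6 mm thick, reaching from here towards -x; the lip goes under it in the -x direction. A lid tilted 10 to 15 degrees fits under it at every depth.
- strip (a point): Nominal place of the middle of the spring strip's face at rest, hidden under the ledge: 6 mm behind the ledge's edge (towards -x), 5.7 mm above the seat. It is 80 mm wide and yields up to 11 mm towards -x: 2.5 N at first touch, about 6 N at 7 mm, 8 N at its hard stop; slightly damped. With the lid seated it stays 3 mm pressed in.
- catch (a point): Nominal place of the middle of the catch's lower inner edge: 71 mm towards +x of the seat point, 7.5 mm above the seat. A rigid square nose, 100 mm wide, 5 mm thick, overhanging the end wall (face 4 mm farther towards +x). To swing the far end down past it the lip must first be held pushed in so that the strip yields at least 7 mm.
- block: Bystander: a soldering brick, 75 x 50 x 30 mm, origin at the centre of its underside.
- jar: Bystander: a small glass jar, 44 mm across, 55 mm tall, origin at the centre of its underside.
- toolpot: Bystander: a dark steel pot 72 mm across, 80 mm tall, with tool handles standing up to 160 mm; origin at the centre of its underside.
Not all that is in view belongs to the job. Of the things like the part that bears lid_grip, leave any that is blue or green; of the rest the larger one is meant.

How it is judged:
By the outcome, as a careful person would: the job done as asked, in the order asked, and still so for the second after the job is handed in, with the robot touching nothing.
It also fails if it takes over 56 s, if anything falls off the work surface, if the arm or the gripper's body presses on something with over 40 N, if the wrist force passes 120 N, or if a joint passes its speed limit or range.

## Working session

There is one attempt and no reset: what is moved stays moved. The work goes in short steps, each a Python script; the robot and the scene stay as the last script left them, time stands still between calls to the robot, and variables do not carry over. Pictures are saved under pics/ and viewed, and the job is handed in when it is done.

```bash
ls; mkdir -p pics
cat > h.py <<'E'
import numpy as np, cv2
from plant import manip, effector, solver, cams, order, readout
def info(n):
    i=cams.camera_info(n); return np.array(i["camera_matrix"]),i["k1"],cv2.Rodrigues(np.array(i["rvec"],float))[0],np.array(i["tvec"],float).ravel()
def dist(k1): return np.array([k1,0,0,0,0.])
def pix2ray(I,uv):
    K,k1,R,t=I
    s=cv2.undistortPoints(np.array(uv,float).reshape(-1,1,2),K,dist(k1)).reshape(-1,2)
    d=np.c_[s,np.ones(len(s))]
    return -R.T@t, d@R
def onplane(I,uv,z):
    o,d=pix2ray(I,uv); return o+d*((z-o[2])/d[:,2])[:,None]
def cloud(I,uv,dep):
    o,d=pix2ray(I,uv); return o+d*np.array(dep)[:,None]
def proj(I,P):
    K,k1,R,t=I
    return cv2.projectPoints(np.array(P,float).reshape(-1,3),cv2.Rodrigues(R)[0],t,K,dist(k1))[0].reshape(-1,2)
def save(n,p): cv2.imwrite(n,p[:,:,::-1])
E
python3 - <<'E'
from h import *
for n in("scene","top","wrist"):
    I=info(n);p,d=cams.read_camera(n);save(f"pics/{n}0.png",p);np.savez(f"{n}0.npz",p=p,d=d);print(n,I[0].tolist(),I[1],(-I[2].T@I[3]).round(3),I[2][2].round(3),(d==0).mean())
print(readout.current_time_s(),readout.current_wrist_force(),readout.current_orientation(),readout.current_tcp_pos(),readout.current_width())
E
```

```text
pics
scene [[492.0291119583195, 0.0, 324.76301764463705], [0.0, 492.0291119583195, 201.95152541552545], [0.0, 0.0, 1.0]] -0.08950744467018218 [ 1.328 -0.627  0.825] [-0.605  0.545 -0.58 ] 0.0265859375
top [[401.98315100407433, 0.0, 315.8066553737758], [0.0, 401.98315100407433, 198.61992917100454], [0.0, 0.0, 1.0]] -0.06975987136679661 [0.417 0.067 1.253] [ 0.148 -0.014 -0.989] 0.00419140625
wrist [[293.42860502139763, 0.0, 321.8803170553994], [0.0, 293.42860502139763, 195.26347982940922], [0.0, 0.0, 1.0]] -0.036878530871263616 [ 0.254 -0.575  0.373] [-0.29  -0.086 -0.953] 0.00413671875
0.15 [-0.54376967  0.27897282  0.76831397] [-5.26498535e-04  9.89375957e-01  1.45378565e-01 -1.05615112e-04] [ 0.17969274 -0.59832681  0.23071167] 1.0017437454051916
```

View pics/scene0.png

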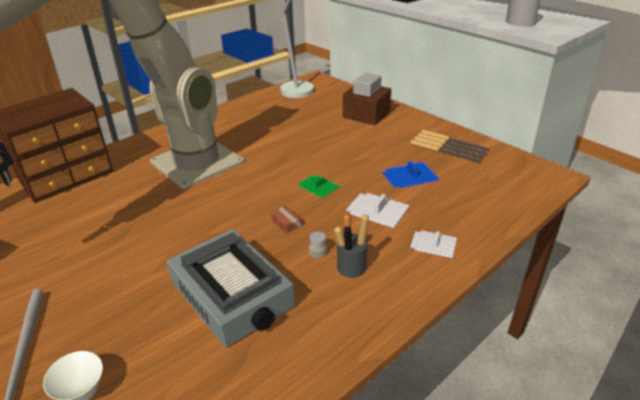

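View pics/top0.png

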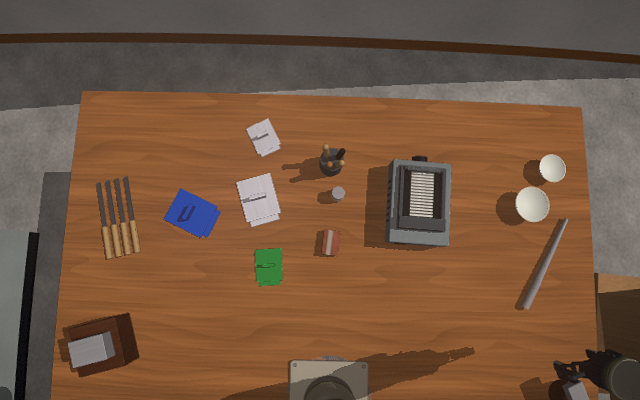

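View pics/wrist0.png

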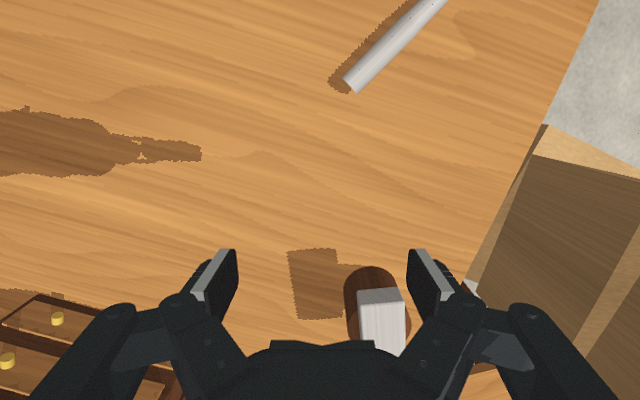

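Candidates: a large bare lid (scene 378,208; top 258,199), a small bare one (scene 434,243; top 264,137), a blue one (top 192,213) and a green one (top 268,267). By the description, I choose the large bare one. I'll check it in close crops, along with the extractor.

Run:
```python
import cv2,numpy as np
a=np.load("top0.npz")["p"];s=np.load("scene0.npz")["p"]
r=lambda im,x,y,w,h:cv2.resize(im[y:y+h,x:x+w],(400,300),interpolation=cv2.INTER_CUBIC)
o=np.vstack([np.hstack([r(a,212,155,100,75),r(a,360,145,120,112)]),np.hstack([r(s,330,180,100,75),r(s,160,225,145,109)])])
cv2.imwrite("pics/crop0.png",o[:,:,::-1])
```

```text
(no output)
```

View pics/crop0.png

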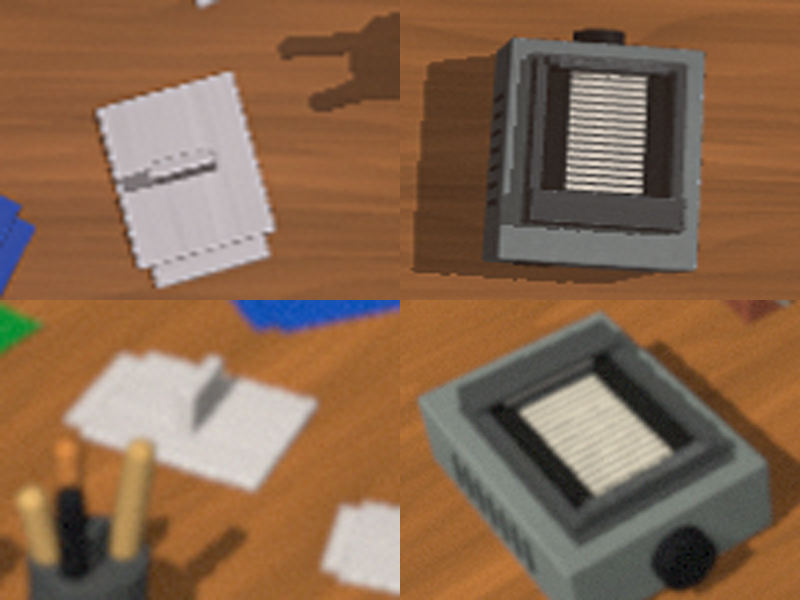

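The crop confirms it. The large bare lid has its thin lip at the robot-near end, and the extractor's wide ledge bar is also at its near end, with the knob opposite. Next I measure both coarsely from the top view.

Run:
```python
from h import *
z=np.load("top0.npz");p,d=z["p"],z["d"];I=info("top")
hsv=cv2.cvtColor(p,cv2.COLOR_RGB2HSV)
m=((hsv[...,1]<50)&(hsv[...,2]>130)).astype(np.uint8)
n,l,st,c=cv2.connectedComponentsWithStats(m)
k=l[215,255];print(st[k])
cn=max(cv2.findContours((l==k).astype(np.uint8),0,1)[0],key=cv2.contourArea)
P=onplane(I,cn.reshape(-1,2)+0.0,0.006)[:,:2]
r=cv2.minAreaRect((P*1000).astype(np.float32));print("lid rect",r)
v,u=np.mgrid[0:400,0:640]
C=cloud(I,np.c_[u.ravel(),v.ravel()],d.ravel()).reshape(400,640,3)
sub=C[165:235,225:290].reshape(-1,3);print("z bench",np.median(C[100:300:7,90:380:7,2]))
f=sub[(sub[:,2]>0.02)];print("fin",f.mean(0),len(f),f[:,2].max())
b=C[140:260,370:470].reshape(-1,3);b=b[(b[:,2]>.07)&(b[:,2]<.095)];r=cv2.minAreaRect((b[:,:2]*1000).astype(np.float32));print("box",r,np.percentile(b[:,2],[5,50,95]))
```

```text
[ 236  173   45   54 1583]
lid rect ((595.1790161132812, 228.5098876953125), (150.14108276367188, 110.68439483642578), 17.599422454833984)
z bench 0.000809316003612337
fin [0.57299258 0.20573649 0.22791418] 96 1.2527321660191255
box ((600.5691528320312, -260.63800048828125), (181.26577758789062, 267.26312255859375), 86.73714447021484) [0.07803587 0.08438452 0.09167409]
```

```bash
cat >> h.py <<'E'
from scipy.spatial.transform import Rotation as Rn
def toolR(yaw,tilt=0,flip=1):
    """lid frame: Rz(yaw)*Ry(tilt) ; tilt>0 = lip (-x) end UP.. so use negative for far end up. tool y=flip*lid x, tool z=-lid z"""
    L=(Rn.from_euler('z',yaw,degrees=True)*Rn.from_euler('y',tilt,degrees=True)).as_matrix()
    y=flip*L[:,0]; z=-L[:,2]; x=np.cross(y,z)
    return L,np.c_[x,y,z]
def quat(M):
    q=Rn.from_matrix(M).as_quat(); return [q[3],q[0],q[1],q[2]]
E
python3 - <<'E'
from h import *
for f in(1,-1):
    for nm,pos,yaw,t in(("lidview",[.595,.2285,.2],17.6,0),("lid",[.595,.2285,.01],17.6,0),("ext0",[.6,-.26,.2],-3,0),("ext12",[.6,-.26,.12],-3,-13),("ext13",[.65,-.26,.16],-3,-13)):
        L,T=toolR(yaw,t,f);q=solver.solve_ik(pos,quat(T));print(f,nm,t,None if q is None else np.round(q,2),L[:,0].round(2))
E
```

```text
1 lidview 0 [ 0.39  0.72 -1.28  1.42  0.69  1.49 -0.56] [0.95 0.3  0.  ]
1 lid 0 [ 0.21  0.76 -0.91  1.6   0.65  1.11 -0.55] [0.95 0.3  0.  ]
1 ext0 0 [ 0.74  0.47 -0.56  1.4   0.25  1.35  0.13] [ 1.   -0.05 -0.  ]
1 ext12 -13 [ 0.86  0.4  -0.59  1.69  0.2   0.9   0.17] [ 0.97 -0.05  0.22]
1 ext13 -13 [ 0.83  0.47 -0.64  1.53  0.26  1.02  0.11] [ 0.97 -0.05  0.22]
-1 lidview 0 [ 0.37  0.7  -1.25  1.42  0.66  1.48  2.6 ] [0.95 0.3  0.  ]
-1 lid 0 [ 0.39  0.99 -1.26  1.59  0.97  1.3   2.43] [0.95 0.3  0.  ]
-1 ext0 0 [-0.41  0.67  1.16  1.46 -0.61  1.41 -2.43] [ 1.   -0.05 -0.  ]
-1 ext12 -13 [-0.49  0.6   1.16  1.76 -0.79  1.03 -2.26] [ 0.97 -0.05  0.22]
-1 ext13 -13 [-0.45  0.66  1.16  1.6  -0.79  1.14 -2.33] [ 0.97 -0.05  0.22]
```

Run:
```python
from h import *
L,T=toolR(-3,0,1)
manip.move_ptp([.6,-.26,.27],quat(T));print(readout.current_time_s())
I=info("wrist");p,d=cams.read_camera("wrist");np.savez("wext.npz",p=p,d=d,R=I[2],t=I[3]);save("pics/wext.png",p)
L,T=toolR(17.6,0,1)
manip.move_ptp([.595,.2285,.2],quat(T));print(readout.current_time_s())
I=info("wrist");p,d=cams.read_camera("wrist");np.savez("wlid.npz",p=p,d=d,R=I[2],t=I[3]);save("pics/wlid.png",p)
print(readout.current_time_s(),readout.current_tcp_pos(),readout.current_wrist_force())
```

```text
2.1
3.9417
3.9917 [0.59591551 0.22676638 0.20001205] [ 0.11017452  0.35074468 -0.47367753]
```

View pics/wext.png

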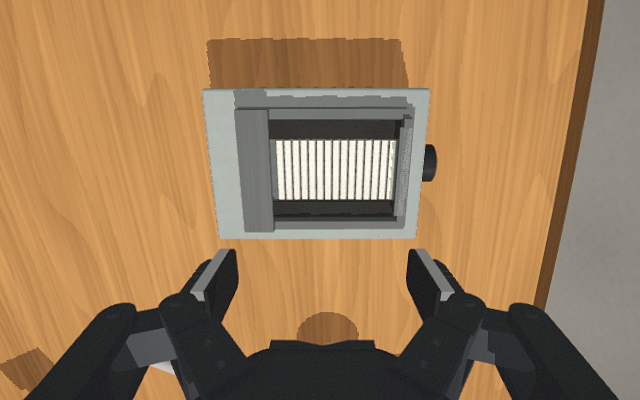

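View pics/wlid.png

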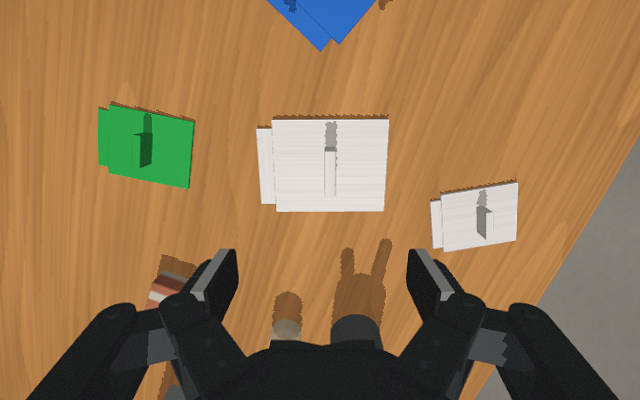

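The wext picture shows the box top at (203,88)-(430,89)-(416,238)-(219,238), the ledge bar at columns 236-270 and the catch near 400-412. In wlid, the lid body is at (272,115)-(389,118)-(385,211)-(275,211), the lip reaches left to 257, and the fin is at (330,172). Now I measure from these.

Run:
```python
from h import *
K,k1,_,_=info("wrist")
# lid
z=np.load("wlid.npz");p,d=z["p"],z["d"];I=(K,k1,z["R"],z["t"])
hsv=cv2.cvtColor(p,cv2.COLOR_RGB2HSV)
m=((hsv[...,1]<40)&(hsv[...,2]>90)).astype(np.uint8)
n,l,st,c=cv2.connectedComponentsWithStats(m);k=l[190,290];print(st[k])
mm=cv2.morphologyEx((l==k).astype(np.uint8),cv2.MORPH_CLOSE,np.ones((9,9)))
cn=max(cv2.findContours(mm,0,1)[0],key=cv2.contourArea)
P=onplane(I,cn.reshape(-1,2),0.006)[:,:2]
print("lid rect",cv2.minAreaRect((P*1000).astype(np.float32)))
v,u=np.mgrid[0:400,0:640]
C=cloud(I,np.c_[u.ravel(),v.ravel()],d.ravel()).reshape(400,640,3)
s=C[105:220,250:395].reshape(-1,3)
print("lid z",np.percentile(s[:,2],[5,50]))
f=s[(s[:,2]>.034)&(s[:,2]<.06)];print("fin",cv2.minAreaRect((f[:,:2]*1000).astype(np.float32)),len(f),np.median(f[:,2]))
# ext
z=np.load("wext.npz");p,d=z["p"],z["d"];I=(K,k1,z["R"],z["t"])
C=cloud(I,np.c_[u.ravel(),v.ravel()],d.ravel()).reshape(400,640,3)
b=C[60:245,190:445];zz=b[...,2]
print(np.histogram(zz,bins=np.arange(.06,.12,.003)))
t=b[(zz>.075)&(zz<.115)];
r=cv2.minAreaRect((t[:,:2]*1000).astype(np.float32));print("box",r)
g=p[60:245,190:445].astype(int)
np.set_printoptions(linewidth=200,suppress=True)
for row in(150,170,190):
    print(row,"z(mm) along row");
    print(np.c_[np.arange(228,282,2),(C[row,228:282:2]*1000).round(1),p[row,228:282:2,0]].T[[0,1,3,4]])
    print(np.c_[np.arange(388,432,2),(C[row,388:432:2]*1000).round(1),p[row,388:432:2,0]].T[[0,1,3,4]])
```

```text
[  256   119   133    93 11565]
lid rect ((595.0816040039062, 232.1732177734375), (149.63375854492188, 109.60247039794922), 17.522647857666016)
lid z [-0.00067492  0.00551826]
fin ((602.5399780273438, 234.40805053710938), (11.68006420135498, 49.8670654296875), 17.614595413208008) 534 0.03999515772509571
(array([   81,   189,    56,     0,     6,   326, 10079,  2494,  6548,
        4755,   143,  1318,  1379,  1307,  1098,  2818,     1,     0,
           0]), array([0.06 , 0.063, 0.066, 0.069, 0.072, 0.075, 0.078, 0.081, 0.084,
       0.087, 0.09 , 0.093, 0.096, 0.099, 0.102, 0.105, 0.108, 0.111,
       0.114, 0.117]))
box ((593.1640625, -256.73431396484375), (178.9795379638672, 250.62596130371094), 86.88500213623047)
150 z(mm) along row
[[228.  230.  232.  234.  236.  238.  240.  242.  244.  246.  248.  250.  252.  254.  256.  258.  260.  262.  264.  266.  268.  270.  272.  274.  276.  278.  280. ]
 [494.2 496.7 498.2 501.2 503.1 513.1 515.  517.3 519.  521.4 523.5 525.7 527.8 529.9 531.9 534.  536.3 538.2 540.4 542.3 544.6 542.9 545.  547.3 549.9 552.  554.3]
 [ 80.3  81.   78.6  80.
[... 2591 characters left out ...]
  177.  178.  180.  179.  177.  164.  114.  115.  118.  118.  117.  117.  118.  117.  114.  119.  121.  124.  121.  115.  120.   94.  113.  109.  161.  252. ]]
[[388.  390.  392.  394.  396.  398.  400.  402.  404.  406.  408.  410.  412.  414.  416.  418.  420.  422.  424.  426.  428.  430. ]
 [675.  677.2 680.  682.5 680.9 682.9 685.1 687.5 689.9 691.6 700.  702.9 704.8 707.4 710.  711.6 715.1 744.5 746.7 749.7 752.8 756.2]
 [ 86.3  87.1  85.   84.3 100.3 101.3 101.2 100.5  99.9 101.9  80.7  79.1  80.7  79.9  79.3  81.7  78.4  -0.9   1.4   1.3   1.   -0.2]
 [255.  206.  135.   64.  121.  120.  136.  131.  148.  140.  176.  176.  177.  175.  176.  176.  172.  205.  199.  201.  199.  199. ]]
```

Run:
```python
from h import *
K,k1,_,_=info("wrist")
z=np.load("wext.npz");p,d=z["p"],z["d"];I=(K,k1,z["R"],z["t"])
v,u=np.mgrid[0:400,0:640]
C=cloud(I,np.c_[u.ravel(),v.ravel()],d.ravel()).reshape(400,640,3)
W=C[60:245,190:436].reshape(-1,3)
for lo,hi in((.075,.115),(.077,.083)):
    t=W[(W[:,2]>lo)&(W[:,2]<hi)]
    r=cv2.minAreaRect((t[:,:2]*1000).astype(np.float32));print(r)
yaw=np.radians(r[2]-90);c=np.array(r[0])/1000
print("yaw",np.degrees(yaw))
ex=np.array([np.cos(yaw),np.sin(yaw)]);ey=np.array([-ex[1],ex[0]])
E=np.c_[(W[:,:2]-c)@ex,(W[:,:2]-c)@ey,W[:,2]]*1000
le=E[(E[:,2]>103)&(E[:,2]<109)&(E[:,0]<0)]
def edges(pts,ax,bins):
    o=1-ax;res=[]
    for a,b in zip(bins[:-1],bins[1:]):
        q=pts[(pts[:,o]>=a)&(pts[:,o]<b),ax]
        if len(q)>3:res.append((round((a+b)/2),round(q.min(),1),round(q.max(),1)))
    return res
print("ledge",edges(le,0,np.arange(-60,61,15)), le[:,1].min(),le[:,1].max())
ca=E[(E[:,2]>98.5)&(E[:,2]<103)&(E[:,0]>30)]
print("catch",edges(ca,0,np.arange(-60,61,15)),ca[:,1].min(),ca[:,1].max())
wl=E[(E[:,2]>93)&(E[:,2]<98.5)&(E[:,0]>-50)&(E[:,0]<60)]
print("walls",edges(wl[wl[:,1]>0],1,np.arange(-50,61,20)),edges(wl[wl[:,1]<0],1,np.arange(-50,61,20)))
```

```text
((593.1640625, -256.73431396484375), (178.9795379638672, 250.62596130371094), 86.88500213623047)
((592.7887573242188, -256.76434326171875), (178.87876892089844, 249.77627563476562), 86.88500213623047)
yaw -3.1149978637695312
ledge [(-52, np.float64(-82.1), np.float64(-49.1)), (-38, np.float64(-82.1), np.float64(-49.2)), (-22, np.float64(-82.1), np.float64(-49.0)), (-8, np.float64(-82.5), np.float64(-49.1)), (8, np.float64(-82.6), np.float64(-49.2)), (22, np.float64(-82.8), np.float64(-49.2)), (38, np.float64(-82.5), np.float64(-48.1)), (52, np.float64(-82.7), np.float64(-48.2))] -68.84836963915266 67.29570733661235
catch [(-52, np.float64(87.8), np.float64(102.2)), (-38, np.float64(87.9), np.float64(102.3)), (-22, np.float64(87.6), np.float64(102.3)), (-8, np.float64(87.7), np.float64(102.5)), (8, np.float64(87.7), np.float64(102.3)), (22, np.float64(87.9), np.float64(102.0)), (38, np.float64(87.8), np.float64(102.1)), (52, np.float64(77.6), np.float64(102.8))] -58.516514638135526 58.98460731005375
walls [(-40, np.float64(57.7), np.float64(66.9)), (-20, np.float64(57.7), np.float64(66.9)), (0, np.float64(57.7), np.float64(66.8)), (20, np.float64(57.7), np.float64(66.8)), (40, np.float64(57.6), np.float64(66.9))] [(-40, np.float64(-69.5), np.float64(-58.5)), (-20, np.float64(-69.2), np.float64(-58.6)), (0, np.float64(-69.3), np.float64(-58.5)), (20, np.float64(-69.3), np.float64(-58.5)), (40, np.float64(-69.3), np.float64(-58.1))]
```

Frame shift: the ledge's front edge is at extractor x −49 (nominal −66) and the catch's inner edge at +88 (nominal +71), so both agree on about +17 mm. Next, the grasp.

Run:
```python
from h import *
L,T=toolR(17.55,0,1);q=quat(T)
effector.move_gripper(0.5);print(readout.current_time_s())
manip.move_l([.6025,.2344,.07],q,rate=.2)
manip.move_l([.6025,.2344,.0095],q,rate=.06);manip.hold(.15)
print(readout.current_time_s(),readout.current_tcp_pos(),readout.current_wrist_force())
effector.move_gripper(0.0);manip.hold(.1)
print(readout.current_time_s(),readout.current_tcp_pos(),readout.current_wrist_force(),readout.current_width())
print(Rn.from_quat(np.roll(readout.current_orientation(),-1)).as_matrix().round(4), T.round(4))
```

```text
4.4833
6.5917 [0.6027409  0.23450784 0.0099314 ] [ 0.00203709 -0.49043295  0.51816312]
7.075 [0.60259583 0.23444536 0.00975111] [-1.52787336  0.04239378  4.0592489 ] 0.13235828428493746
[[-3.015e-01  9.535e-01  3.000e-04]
 [ 9.535e-01  3.015e-01  0.000e+00]
 [-1.000e-04  2.000e-04 -1.000e+00]] [[-0.3015  0.9535 -0.    ]
 [ 0.9535  0.3015 -0.    ]
 [ 0.      0.     -1.    ]]
```

```bash
cat >> h.py <<'E'
YAW=-3.115
_y=np.radians(YAW);EX=np.array([np.cos(_y),np.sin(_y),0]);EY=np.array([-EX[1],EX[0],0])
S=np.array([.5930,-.2567,.088])+.017*EX-.0004*EY
TOF=np.array([83,0,9.75])/1000
def pose(tipx,h,th,dy=0):
    "mm, mm, deg (far end up) -> tcp pos, quat; shifted-frame axes"
    L,T=toolR(YAW,-th,1)
    return S+EX*tipx/1000+EY*dy/1000+np.array([0,0,h/1000])+L@TOF, quat(T)
def tipnow():
    T=Rn.from_quat(np.roll(readout.current_orientation(),-1)).as_matrix()
    L=np.c_[T[:,0],T[:,1],-T[:,2]]   # lid x=tool y, lid y=tool x
    L=np.c_[T[:,1],T[:,0],-T[:,2]]
    t=np.array(readout.current_tcp_pos())-L@TOF-S
    return np.round([t@EX*1000,t@EY*1000,t[2]*1000,np.degrees(np.arcsin(L[2,0]))],2)
def F():
    f=np.array(readout.current_wrist_force());return np.round([f@EX,f@EY,f[2]],2)
E
python3 - <<'E'
from h import *
p=np.array(readout.current_tcp_pos())
manip.move_l([p[0],p[1],.27],rate=.25);print(readout.current_time_s(),readout.current_width(),F())
P,q=pose(-48,115,12)
manip.move_ptp(P,q)
P,q=pose(-48,40,12);manip.move_l(P,q,rate=.2);manip.hold(.2)
print(readout.current_time_s(),tipnow(),F(),readout.current_torque())
I=info("wrist");p,d=cams.read_camera("wrist");np.savez("w2.npz",p=p,d=d,R=I[2],t=I[3]);save("pics/w2.png",p)
E
```

```text
8.2667 0.1293618066375432 [ 0.11  0.33 -3.6 ]
10.8 [-4.697e+01 -3.000e-02  4.172e+01  1.214e+01] [-0.23  0.67 -3.32] [ 0.0375824   0.36630443 -0.0446847 ]
```

View pics/w2.png

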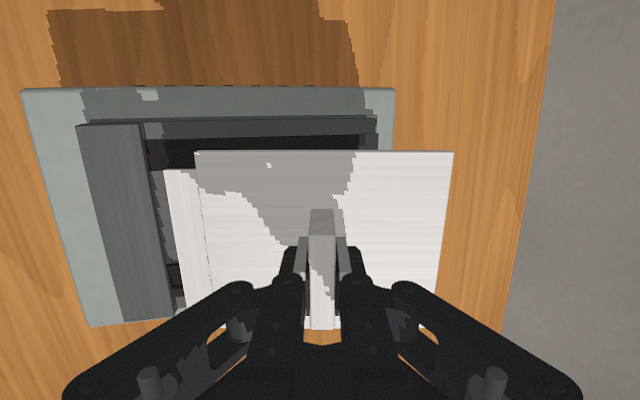

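The picture shows the tilted lid in hand, with the lip edge at column ~170 facing the ledge front edge at column ~150. I check this numerically from the depth.

Run:
```python
from h import *
K,k1,_,_=info("wrist")
z=np.load("w2.npz");p,d=z["p"],z["d"];I=(K,k1,z["R"],z["t"])
v,u=np.mgrid[0:240,0:480]
C=cloud(I,np.c_[u.ravel(),v.ravel()],d[:240,:480].ravel())-S
E=np.c_[C@EX,C@EY,C[:,2]]*1000
le=E[(abs(E[:,2]-17.5)<2)&(E[:,0]<-50)&(E[:,0]>-110)];print("ledge",np.percentile(le[:,0],[.5,99.5]),np.median(le[:,2]))
hs=p[:240,:480].reshape(-1,3).astype(int);
br=(hs.min(1)>120)&(E[:,2]>35)
# tilt frame coords: rotate 12.1deg
Ld=E[br];th=np.radians(12.14)
xl=Ld[:,0]*np.cos(th)+Ld[:,2]*np.sin(th);zl=-Ld[:,0]*np.sin(th)+Ld[:,2]*np.cos(th)
print("zl",np.percentile(zl,[5,50,95]))
tip=np.array([-46.97,41.72]);print("tip expect xl,zl",tip[0]*np.cos(th)+tip[1]*np.sin(th),-tip[0]*np.sin(th)+tip[1]*np.cos(th))
body=np.median(zl);s=abs(zl-body)<1
print("body x",np.percentile(xl[s],[.5,99.5]),"ymax",np.percentile(Ld[s,1],[99.5,99.9]))
s=abs(zl-body+2)<.8;print("lip x",np.percentile(xl[s],[1,50]),"y",np.percentile(Ld[s,1],99))
w=E[(abs(E[:,2]-8)<1.5)&(E[:,1]>50)&(E[:,1]<75)&(abs(E[:,0])<50)];print("wall+y",np.percentile(w[:,1],[1,99]) if len(w) else None)
```

```text
ledge [-99.68461283 -65.86331122] 17.401421519435356
zl [54.54328769 56.59346013 57.78506178]
tip expect xl,zl -37.145830506486796 50.66484556359917
body x [-20.72029708 111.68852127] ymax [55.01987133 55.16302354]
lip x [-37.0076507  -26.54050891] y 55.180252429491524
wall+y [57.68519134 67.62773388]
```

The measurements agree: ledge at −65.9, lip tip as predicted, and a 2.6 mm gap at the +y wall. Now I descend in guarded steps, correcting for the tracking offset.

```bash
cat >> h.py <<'E'
def go(tipx,h,th,off=(0,0,0),rate=.05,settle=0.1,quiet=False):
    P,q=pose(tipx+off[0],h+off[1],th+off[2]);manip.move_l(P,q,rate=rate)
    if settle: manip.hold(settle)
    n=tipnow();f=F()
    if not quiet: print(round(readout.current_time_s(),2),"cmd",tipx,h,th,"act",n,"F",f)
    return n,f
E
python3 - <<'E'
from h import *
print(tipnow(),F())
n,f=go(-48,15,12,(-1,-1.7,-.14),rate=.08)
n,f=go(-48,5,12,(-1,-1.7,-.14),rate=.04)
if f[2]<-1: n,f=go(-48,2,12,(-1,-1.7,-.14),rate=.03,settle=.2)
E
```

```text
[-47.2   -0.06  41.42  12.11] [-0.39  0.43 -3.1 ]
11.43 cmd -48 15 12 act [-48.7    0.07  13.58  11.89] F [-0.07  0.31 -2.92]
11.93 cmd -48 5 12 act [-48.9    0.     3.41  11.87] F [ 0.1  -0.23 -3.24]
12.38 cmd -48 2 12 act [-4.895e+01  3.000e-02  3.600e-01  1.187e+01] F [ 0.13 -0.63 -2.33]
```

Run:
```python
from h import *
go(-50,1.8,12)
go(-60,1.8,12,rate=.03)
for x in(-67,-70,-72,-74,-76):
    n,f=go(x,1.8,12,rate=.03,settle=.15)
    if f[0]>8 or abs(f[2]+3)>5: print("stop");break
```

```text
12.73 cmd -50 1.8 12 act [-50.01  -0.1    1.88  12.  ] F [ 0.23 -1.04 -2.93]
13.32 cmd -60 1.8 12 act [-5.992e+01 -4.000e-02  1.870e+00  1.201e+01] F [-0.34 -0.29 -4.25]
13.85 cmd -67 1.8 12 act [-6.691e+01  1.000e-02  1.870e+00  1.201e+01] F [ 0.5  -1.35 -3.08]
14.25 cmd -70 1.8 12 act [-6.997e+01 -2.000e-02  1.840e+00  1.200e+01] F [ 0.43  0.6  -3.43]
14.65 cmd -72 1.8 12 act [-71.65   0.1    1.96  12.04] F [ 2.9  0.5 -3.1]
15.05 cmd -74 1.8 12 act [-7.380e+01  6.000e-02  1.940e+00  1.202e+01] F [ 4.63  0.54 -2.58]
15.45 cmd -76 1.8 12 act [-7.582e+01  5.000e-02  1.900e+00  1.202e+01] F [ 5.54  0.21 -1.42]
```

Run:
```python
from h import *
for x in(-78,-79.5,-80.5):
    n,f=go(x,1.8,12,rate=.03,settle=.2)
    print(F(),F())
    if f[0]>9.5 or abs(f[2]+3)>5: print("stop");break
```

```text
15.9 cmd -78 1.8 12 act [-7.758e+01  6.000e-02  1.980e+00  1.205e+01] F [ 4.87  1.07 -2.24]
[ 4.87  1.07 -2.24] [ 4.87  1.07 -2.24]
16.35 cmd -79.5 1.8 12 act [-7.892e+01  4.000e-02  2.020e+00  1.207e+01] F [ 6.95  1.51 -1.67]
[ 6.95  1.51 -1.67] [ 6.95  1.51 -1.67]
16.8 cmd -80.5 1.8 12 act [-7.983e+01  6.000e-02  2.060e+00  1.208e+01] F [ 6.99 -0.05 -2.5 ]
[ 6.99 -0.05 -2.5 ] [ 6.99 -0.05 -2.5 ]
```

Run:
```python
from h import *
o=(-.7,0,-.08)
for x,h,t in((-80.8,1.8,12),(-80.8,1.6,9),(-80.8,1.2,6.5),(-80.8,1.0,5)):
    n,f=go(x,h,t,o,rate=.03,settle=.15)
    if f[0]>10 or abs(f[2]+3)>6: print("stop");break
I=info("wrist");p,d=cams.read_camera("wrist");np.savez("w3.npz",p=p,d=d,R=I[2],t=I[3]);save("pics/w3.png",p)
```

```text
17.2 cmd -80.8 1.8 12 act [-8.073e+01  8.000e-02  2.060e+00  1.201e+01] F [ 7.8  -0.5  -3.03]
17.65 cmd -80.8 1.6 9 act [-8.056e+01  6.000e-02  1.910e+00  9.020e+00] F [ 6.53  1.32 -2.4 ]
18.08 cmd -80.8 1.2 6.5 act [-80.45   0.09   1.65   6.54] F [ 6.66  0.15 -0.55]
18.48 cmd -80.8 1.0 5 act [-80.44   0.1    1.51   5.04] F [ 7.35 -0.05 -0.14]
```

View pics/w3.png

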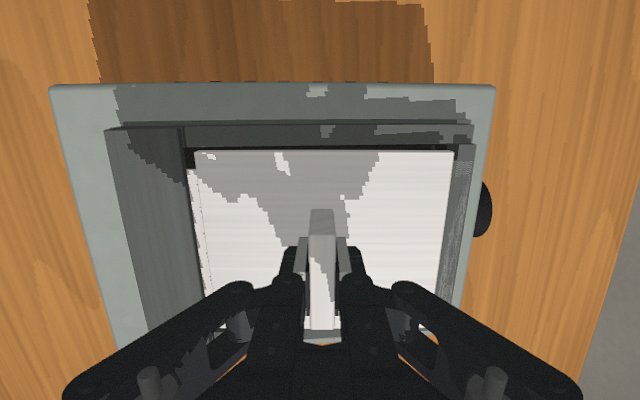

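The picture shows the lip under the ledge and the far edge (col 453) just inside the catch edge (col 457). I continue swinging it down.

Run:
```python
from h import *
o=(-1.0,-.5,-.05)
for x,h,t in((-81,1.0,4),(-81,.9,3),(-81,.8,2),(-81,.7,1),(-81,.5,0.2)):
    n,f=go(x,h,t,o,rate=.03,settle=.15)
    if f[0]>11 or abs(f[2]+1)>7: print("stop");break
```

```text
18.93 cmd -81 1.0 4 act [-8.086e+01  6.000e-02  1.080e+00  4.090e+00] F [6.94 1.59 0.08]
19.33 cmd -81 0.9 3 act [-8.088e+01  7.000e-02  9.700e-01  3.080e+00] F [ 7.93 -0.25  0.48]
19.73 cmd -81 0.8 2 act [-8.091e+01  8.000e-02  8.200e-01  2.080e+00] F [ 7.51 -0.29  0.04]
20.13 cmd -81 0.7 1 act [-80.93   0.11   0.69   1.08] F [ 7.72 -0.15 -0.46]
20.53 cmd -81 0.5 0.2 act [-80.94   0.09   0.51   0.28] F [6.4  0.73 0.35]
```

Run:
```python
from h import *
o=(-.1,0,-.08)
n,f=go(-81,0.1,0,o,rate=.02,settle=.2)
n,f=go(-81,-0.3,0,o,rate=.02,settle=.2)
if f[2]<12:
  for x in(-79.5,-78,-76.5,-75.5):
    n,f=go(x,-0.3,0,o,rate=.02,settle=.15)
    if f[0]<-3 or f[2]>14: print("stop");break
I=info("wrist");p,d=cams.read_camera("wrist");np.savez("w4.npz",p=p,d=d,R=I[2],t=I[3]);save("pics/w4.png",p)
```

```text
20.98 cmd -81 0.1 0 act [-8.019e+01  9.000e-02  5.200e-01  3.000e-02] F [6.41 0.81 0.91]
21.43 cmd -81 -0.3 0 act [-8.016e+01  5.000e-02  1.900e-01  4.000e-02] F [ 6.    0.63 -0.87]
21.83 cmd -79.5 -0.3 0 act [-7.885e+01  3.000e-02  1.300e-01  1.000e-02] F [ 6.02  0.9  -0.25]
22.23 cmd -78 -0.3 0 act [-7.748e+01  2.000e-02  1.000e-02 -1.000e-02] F [5.26 1.03 0.3 ]
22.63 cmd -76.5 -0.3 0 act [-7.622e+01  2.000e-02 -1.500e-01 -3.000e-02] F [5.5  1.11 1.37]
23.03 cmd -75.5 -0.3 0 act [-7.559e+01 -4.000e-02 -2.500e-01 -8.000e-02] F [3.79 0.01 1.67]
```

View pics/w4.png

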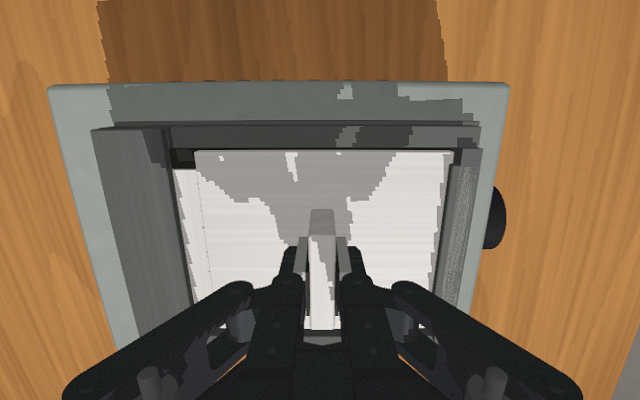

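The lid is now flat, and its far edge disappears under the catch at col ~455. I ease it the last half millimetre and release.

Run:
```python
from h import *
o=(0,0,0)
for x in(-75,-74.6):
    n,f=go(x,-0.3,0,o,rate=.02,settle=.2)
    if f[0]<1: break
```

```text
23.53 cmd -75 -0.3 0 act [-7.516e+01 -6.000e-02 -3.500e-01 -2.000e-02] F [ 3.13 -0.72  1.87]
23.98 cmd -74.6 -0.3 0 act [-7.515e+01 -1.000e-01 -3.500e-01 -7.000e-02] F [-4.87  0.74  3.49]
```

The far end met the end wall at tip −75.15, so the lid is seated. I unload and let go.

Run:
```python
from h import *
go(-75.1,-0.2,0,rate=.02,settle=.15)
effector.move_gripper(0.5);print(readout.current_time_s(),F(),readout.current_width())
p=np.array(readout.current_tcp_pos())
manip.move_l([p[0],p[1],p[2]+.15],rate=.12);manip.hold(.1)
L,T=toolR(-3,0,1)
manip.move_ptp([.6,-.26,.27],quat(T));manip.hold(.2)
I=info("wrist");p,d=cams.read_camera("wrist");np.savez("w5.npz",p=p,d=d,R=I[2],t=I[3]);save("pics/w5.png",p)
s,_=cams.read_camera("scene");save("pics/scene5.png",s)
print(readout.current_time_s(),F())
v,u=np.mgrid[0:240,0:480]
C=cloud(I,np.c_[u.ravel(),v.ravel()],d[:240,:480].ravel())-S
E=np.c_[C@EX,C@EY,C[:,2]]*1000
b=E[(abs(E[:,0])<62)&(abs(E[:,1])<50)&(E[:,2]<10)&(E[:,2]>0)]
A=np.c_[b[:,:2],np.ones(len(b))];print("top plane",np.linalg.lstsq(A,b[:,2],rcond=None)[0])
le=E[(abs(E[:,2]-17.5)<2)&(E[:,0]<-50)&(E[:,0]>-110)];print("ledge",np.percentile(le[:,0],[.5,99.5]))
```

```text
24.38 cmd -75.1 -0.2 0 act [-7.514e+01 -9.000e-02 -3.700e-01 -1.000e-02] F [-0.16 -0.4  -0.78]
24.7917 [-0.3   0.09 -0.11] 0.49924218947042176
26.8417 [ 0.55 -0.75 -0.12]
top plane [ 4.57173322e-03 -3.10969466e-05  5.66019122e+00]
ledge [-99.28495464 -65.86081077]
```

View pics/w5.png

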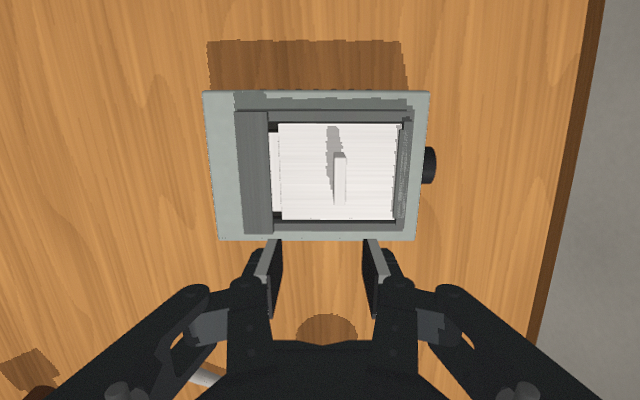

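View pics/scene5.png

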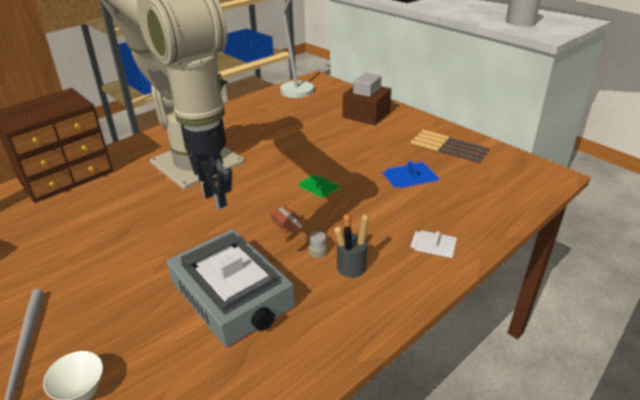

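The lid lies flat between the ledge and the catch and the bystanders are unmoved. I do one last fin-position check from the same picture, then hand in.

Run:
```python
from h import *
K,k1,_,_=info("wrist");z=np.load("w5.npz");d=z["d"];I=(K,k1,z["R"],z["t"])
v,u=np.mgrid[0:240,0:480]
C=cloud(I,np.c_[u.ravel(),v.ravel()],d[:240,:480].ravel())-S
E=np.c_[C@EX,C@EY,C[:,2]]*1000
f=E[(E[:,2]>36)&(E[:,2]<45)&(abs(E[:,0])<40)&(abs(E[:,1])<50)];print("fin",cv2.minAreaRect(f[:,:2].astype(np.float32)),np.median(f[:,2]))
order.hand_in();print(readout.current_time_s())
```

```text
fin ((7.740153789520264, 0.46141815185546875), (48.932472229003906, 12.036364555358887), 89.49673461914062) 39.65410725229684
the job is handed in; nothing more can be done
the job is handed in; nothing more can be done
```

The lid is back on the dust extractor, flat and held under both the ledge and the catch. I let go, moved the arm clear and handed the job in at about 27 s.

**How it went:**
- **Frame shift:** the camera showed the frame shifted about +17 mm. Feeling the strip at about −71.5 mm (expected −72) agreed with that.
- **Fitting:** I gripped the large bare lid by its fin, hooked its lip under the ledge at 12° and pushed the strip in about 9 mm. I then swung the far end down past the catch and eased it back.
- **Forces:** the wrist force stayed below about 8 N while fitting.

**Last checks:**
- **Seating:** the far end met the end wall with the tip at −75.15 mm, against −75 mm expected. I pushed it about 5 N against the wall for a moment before unloading and letting go.
- **Fin:** after release the fin centre was 7.7 mm along and 0.5 mm across from the seat point, against 8 mm and 0 expected. Its top was at 39.7 mm, against 40 mm.
- **Flatness:** the lid's top fits a plane within about 0.3°, close to the depth noise.
- **Surroundings:** the block, jar, tool pot and other lids look unmoved in the scene picture.

**One disagreement:** the top and wrist cameras differed by about 4 mm on the lid's y position. I used the wrist camera, and the grasp and later checks agreed with it.

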